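# Nip up the first diagonal pair of a pump cover's bar nuts

### The job

Start seating the pump's cover plate in cross order: tighten the bar nut at the corner above the drain spout first, then the one diagonally across the plate from it. Turn each clockwise (seen from above) to its stop, about a quarter turn, which leaves its bar in line with the plate's long sides. Leave the other two nuts slack and take the hand away.

Things in the scene. Friction and masses are not known exactly. Their poses are not given: they have to be found in the camera images.
- nut_1: First nut to tighten, on the plate corner that has the drain spout (dark pipe, 22 mm thick) poking out below it. Dark steel: 22 mm hub with upright bar 50 mm long, 12 thick, 22 high. Origin: on the stud axis, mid-height of the bar, 26 mm above the plate, 96 mm above the bench; bar's underside 15 mm above the plate. z up, x along the bar. At its stop the bar is in line with nut_3, x pointing away from nut_3.
- nut_2: Second nut to tighten, diagonally opposite nut_1; same make, origin and axes. At its stop its bar is in line with nut_4, x pointing towards nut_4. All four nuts only turn about z, clockwise seen from above to a hard stop; they start with their bars 70 to 83 degrees short of it, have about 0.1 N m of friction and stay where left.
- nut_3: Nut to be left slack; same make, origin and axes. It stands 150 mm from nut_1 along one long side of the plate, and 110 mm from nut_2. The cover is a plain aluminium plate 200 x 140 mm, its top 70 mm above the bench, on a fixed pump housing.
- nut_4: Nut to be left slack; same make, origin and axes. It stands 150 mm from nut_2 along the other long side of the plate, and 110 mm from nut_1.

How it is judged:
On the way, in this order (a step that is already met when the one before it is completed fails the run):
1. the nut above the spout (nut_1) is turned to within 12 degrees of its stop while the nut diagonally opposite (nut_2) is still slack (y of nut_3 in the frame of nut_1 below 0.031 m and y of nut_4 in the frame of nut_2 below -0.112 m), for 0.2 s.
2. then the nut diagonally opposite (nut_2) is turned to within 12 degrees of its stop (y of nut_4 in the frame of nut_2 above -0.031 m), for 0.2 s.
At the end, for the whole second after the job is handed in: nut_1 and nut_2 stand still within 12 degrees of their stops (bars in line with the plate's long sides); nut_3 and nut_4 are still slack, their bars at least 48 degrees short of their stops (y of nut_3 in the frame of nut_1 below 0.031 m and y of nut_4 in the frame of nut_2 above -0.031 m and y of nut_1 in the frame of nut_3 below -0.112 m and y of nut_2 in the frame of nut_4 above 0.112 m and angular speed of each of nut_1, nut_2 below 0.1 rad/s); the robot touches nothing.
It fails at once if nut_3 or nut_4 is tightened (its bar comes within 48 degrees of its stop; they start 70 to 83 degrees short of it) (y of nut_1 in the frame of nut_3 above -0.112 m or y of nut_2 in the frame of nut_4 below 0.112 m).
It also fails if it takes over 43 s, if anything falls off the work surface, if the arm or the gripper's body presses on something with over 40 N, if the wrist force passes 120 N, or if a joint passes its speed limit or range.

### The arm

A 6-joint arm with a two-finger parallel gripper is mounted at the origin on the work surface. World frame = base frame: x ahead of the robot, y to its left, z up, the work surface at z = 0. Lengths are in m, angles in rad, forces in N, time in s.
With the tool pointing down it reaches from about 0.325 to 0.775 m from the base axis. Payload 5.5 kg.
Tool frame: the origin (TCP) lies midway between the tips of the shut fingers; the grasp point (between the pads) lies 19 mm behind it; z points along the fingers, y is the line along which they close (so a half turn about z gives the same grasp; the last joint's range is limited). The gripper opens to 85 mm and grips with 20 to 120 N. Pads are 22 mm wide; open, the fingers measure 114 mm over their backs; the gripper's body (76 mm by 85 mm) begins 54 mm behind the grasp point. The pads swing forward as they close: fully open they stand 13 mm farther back than shut.
Start: joints at [1.246, 0.091, 1.231, -0, 1.82, -0.057], TCP at [0.159, 0.579, 0.231] pointing down, gripper open.
Joint ranges: [-2.87, 2.87], [-0.86, 2.18], [0.17, 2.46], [-1.51, 4.65], [0.06, 2.69], [-2.65, 2.65]. Speed limits (rad/s): [2.57, 2.57, 3.01, 3.14, 3.14, 3.14].

### API

Orientations are given as [roll, pitch, yaw] about the fixed x, y, z axes, in that order (R = Rz(yaw) Ry(pitch) Rx(roll)).
In Python, from workcell import r gives the robot as it stands.
- The arm moves only by the tool apply_moves, never from a script. Its argument "rows" is a list of rows, each a list of 7 numbers: the turn, a rotation vector about the world's x, y, z in rad, then the shift along the world's x, y, z in m, then the opening, from 0 (shut) to 1 (fully open). In form: [[rx, ry, rz, x, y, z, gripper], ...]. A call has 1 to 20 rows; each row shifts and turns the commanded pose from where the row before left it; what a row does not reach is not made up. A row lasts 1/8 s, in which the tool goes at most 62.5 mm and 10.7 degrees, less where a joint would pass 70% of its speed; a pose out of reach is approached as far as the arm can. A call is refused whole if a number of a shift passes 0.0625 or a number of a turn 0.188, either way. A call with a gripper value outside its range is refused whole. The fingers move at their own pace and stop on an object; the grip force is fixed at half the most. Time passes only in rows, so rows that do not move let the fingers close. It gives the time, the measured TCP pose, the force, the opening and the grip force at its end, in the units of the state.
- r.get_obs(): the state, without advancing time (a new reading comes with each control period).
- r.read_camera(name): name is "scene" or "top" or "wrist"; returns the picture (384x512x3 uint8, red, green, blue); there is no depth.
- r.camera_model(name): a dict with "mtx" (3x3 intrinsics, pixels), "D" ([k1, k2, p1, p2, k3] as OpenCV has them; the pictures are not rectified), "R" (3x3) and "t" (3): a world point X has camera coordinates R X + t. Camera axes: x right, y down, z forward; pixel columns grow to the right and rows downward; lengths in m; the calibration is good to about 2 mm. A picture is of the moment at which its call begins: read the wrist's pose just before it. camera_model takes no time and is no camera call; for the wrist camera it gives the pose at the moment of the call.
- r.close_job(): hands the job in; it is judged then, once.
Trained networks look in the newest picture that a camera, given by its name, has taken for a name from the list of things; names that differ only in an ending like _2 or _b are one class to them, and where a whole thing is asked for, a point or a joint stands for the part that bears it (a point fixed in the world has none). Each returns a list of dicts, best first, with "p" (0 to 1); they miss things now and then, are a little off and sometimes report something else, mostly with a low value. They report only what shows in the picture. A call takes as long as a camera call.
- r.find_in(camera, label): "rect" ([left, top, width, height] in pixels, round what is visible of it).
- r.masks_of(camera, label): "mask" (384x512 bool, what is visible of it) and "rect" ([left, top, width, height] in pixels, round what is visible of it).
The state is a dict: "t": time; "joints": joint angles; "qd": joint speeds; "effort": joint torques, N m; "tool_pos": TCP position; "tool_rot": TCP orientation; "contact_force": force on the tool from outside, world axes, zero at the start; "ft_torque": the same for the moment, N m; "gripper_width": finger opening in m; "gripper_force": force on a finger pad.
Only numpy, scipy, OpenCV 4.12 (cv2) and the standard library are available. Lean on these libraries where they do the work, as an engineer would, in place of code of your own. Each camera call takes 0.05 s, during which the arm holds its last target. There are 200 camera calls.

## Working session

There is one attempt and no reset: what is moved stays moved. The work goes in short steps, Python scripts to look and compute and a tool call to move; the robot and the scene stay as the last step left them, time stands still between calls to the robot, and variables do not carry over. Pictures are saved under pics/ and viewed, at most 10 in all, crops included, and the job is handed in when it is done.

Besides the shell and the picture viewer there is one more tool, called after "Emit:" as name(argument=value, ...) on one line, values as JSON. apply_moves: Moves the arm, as the interface text tells. Its arguments: {"type":"object","properties":{"rows":{"type":"array"}},"required":["rows"]}

```bash
mkdir -p pics
cat > h.py <<'E'
import numpy as np,cv2
from workcell import r
def ray(cam,px):
    m=r.camera_model(cam);u=cv2.undistortPoints(np.array([[px]],float),np.array(m["mtx"]),np.array(m["D"]))[0,0]
    R=np.array(m["R"]);t=np.array(m["t"]);return -R.T@t,R.T@np.array([u[0],u[1],1])
def atz(cam,px,z):
    o,d=ray(cam,px);return o+d*(z-o[2])/d[2]
E
python3 - <<'E'
from h import *
ims=[cv2.cvtColor(r.read_camera(c),cv2.COLOR_RGB2BGR) for c in("scene","top")]
cv2.imwrite("pics/a.png",ims[0]);cv2.imwrite("pics/b.png",ims[1])
for c in("scene","top"):
  for d in r.masks_of(c,"nut_1"):
    m=d["mask"];ys,xs=np.nonzero(m);print(c,round(d["p"],2),d["rect"],xs.mean().round(1),ys.mean().round(1),atz(c,(xs.mean(),ys.mean()),.1).round(4))
print(r.get_obs())
E
```

```text
scene 0.8 [224.9, 190.4, 18.8, 26.2] 236.1 205.5 [0.5367 0.0287 0.1   ]
scene 0.69 [326.3, 170.0, 20.0, 28.2] 335.9 184.9 [0.5582 0.2102 0.1   ]
scene 0.58 [247.7, 151.0, 19.9, 24.1] 258.6 164.8 [0.4581 0.102  0.1   ]
scene 0.55 [306.5, 217.9, 24.6, 22.3] 319.4 231.1 [0.6384 0.1349 0.1   ]
top 0.61 [155.6, 184.9, 23.0, 15.2] 169.3 196.0 [0.5465 0.2124 0.1   ]
top 0.58 [257.0, 200.5, 24.2, 19.7] 269.0 208.4 [0.5281 0.0292 0.1   ]
top 0.56 [195.1, 145.2, 24.6, 15.4] 211.1 153.8 [0.6258 0.1374 0.1   ]
top 0.53 [209.9, 241.9, 30.3, 20.9] 226.1 251.8 [0.4482 0.1046 0.1   ]
{'t': 0.2, 'joints': array([ 1.24630665e+00,  9.15986440e-02,  1.23142717e+00, -4.39823917e-06,
        1.81982574e+00, -5.67432735e-02]), 'qd': array([ 0.00077157, -0.0030957 , -0.00373081,  0.0007685 , -0.00055421,
       -0.00172065]), 'effort': array([ 6.72699516e-04, -4.58630204e+01, -4.17961228e+01, -5.68745349e-05,
        7.91483646e-03, -2.65348592e-05]), 'tool_pos': array([0.15870778, 0.57844855, 0.23056573]), 'tool_rot': array([-3.14033554e+00, -6.71385272e-05,  2.87384513e+00]), 'contact_force': array([-0.19998076, -0.1924754 , -0.35164807]), 'ft_torque': array([-0.022762  , -0.00907732,  0.0226204 ]), 'gripper_force': 0.0, 'gripper_width': 0.08524031879592313}
```

View pics/a.png

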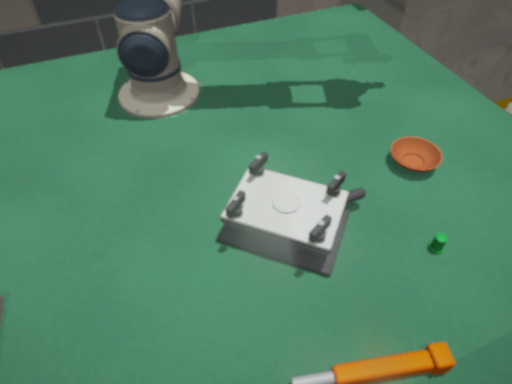

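View pics/b.png

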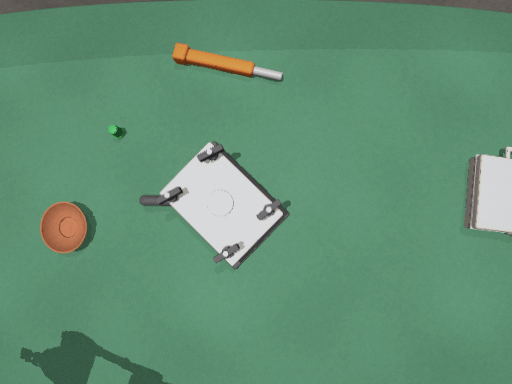

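The scene picture shows the plate with the spout at (355,195), beside the nut at (336,185). In the top picture that spout is at (150,200), with its nut at (169,196). So nut_1 ≈ (0.55, 0.21), nut_2 ≈ (0.53, 0.03), nut_3 ≈ (0.45, 0.10) and nut_4 ≈ (0.63, 0.136). I'll triangulate these and get the bar angles next.

Run:
```python
from h import *
r.read_camera("scene");r.read_camera("top")
D={c:[d["mask"] for d in r.masks_of(c,"nut_1")][:4] for c in("scene","top")}
P={}
N={1:(.552,.211),2:(.532,.029),3:(.453,.103),4:(.632,.136)}
for k,n in N.items():
  o=[];
  for c in D:
    best=min(D[c],key=lambda m:np.linalg.norm(atz(c,np.argwhere(m).mean(0)[::-1],.1)[:2]-n))
    o.append(ray(c,np.argwhere(best).mean(0)[::-1]))
    if c=="top":
      w=np.array([atz(c,p[::-1],.1)[:2] for p in np.argwhere(best)]);e,v=np.linalg.eigh(np.cov(w.T));a=np.degrees(np.arctan2(v[1,1],v[0,1]))%180
  A=sum(np.eye(3)-np.outer(d,d)/(d@d) for _,d in o);b=sum((np.eye(3)-np.outer(d,d)/(d@d))@q for q,d in o)
  P[k]=np.linalg.solve(A,b);print(k,P[k].round(4),"bar",a.round(1))
for i,j in((1,3),(4,2),(1,4),(3,2)):
  d=P[i]-P[j];print(i,j,np.linalg.norm(d).round(4),np.degrees(np.arctan2(d[1],d[0])).round(1))
```

```text
1 [0.5482 0.2168 0.087 ] bar 117.7
2 [0.5274 0.0307 0.0869] bar 130.2
3 [0.4481 0.1046 0.0904] bar 123.5
4 [0.6279 0.1426 0.0855] bar 115.2
1 3 0.1504 48.3
4 2 0.1504 48.1
1 4 0.1089 137.1
3 2 0.1084 137.1
```

Distances of 150/110 mm and heights of about 0.087 (body centroid) agree with the text. The long side lies at 48.2°. I'll move above nut_1.

Emit:
apply_moves(rows=[[0, 0, -0.065, 0.0323, -0.0302, 0, 0.5], [0, 0, -0.065, 0.0323, -0.0302, 0, 0.5], [0, 0, -0.065, 0.0323, -0.0302, 0, 0.5], [0, 0, -0.065, 0.0323, -0.0302, 0, 0.5], [0, 0, -0.065, 0.0323, -0.0302, 0, 0.5], [0, 0, -0.065, 0.0323, -0.0302, 0, 0.5], [0, 0, -0.065, 0.0323, -0.0302, 0, 0.5], [0, 0, -0.065, 0.0323, -0.0302, 0, 0.5], [0, 0, -0.065, 0.0323, -0.0302, 0, 0.5], [0, 0, -0.065, 0.0323, -0.0302, 0, 0.5], [0, 0, -0.065, 0.0323, -0.0302, 0, 0.5], [0, 0, -0.065, 0.0323, -0.0302, 0, 0.5], [0, 0, 0, 0, 0, 0, 0.5], [0, 0, 0, 0, 0, 0, 0.5]])

```text
t: 2.15
tool_pos: [0.5461, 0.2165, 0.2312]
tool_rot: [-3.141, -0.001, 2.094]
contact_force: [-0.1, 0.1, -0.0]
gripper_width: 0.0427
gripper_force: 0.0
```

```bash
cat > w.py <<'E'
from h import *
import sys
o=r.get_obs();print(o["t"],o["tool_pos"].round(4),np.degrees(o["tool_rot"]).round(1))
cv2.imwrite(sys.argv[1],cv2.cvtColor(r.read_camera("wrist"),cv2.COLOR_RGB2BGR))
for d in r.masks_of("wrist","nut_1"):
  m=np.argwhere(d["mask"])
  w=np.array([atz("wrist",p[::-1],.107)[:2] for p in m[::7]]);e,v=np.linalg.eigh(np.cov(w.T))
  print(round(d["p"],2),d["rect"],w.mean(0).round(4),"len",np.ptp(w@v[:,1]).round(3),"bar",(np.degrees(np.arctan2(v[1,1],v[0,1]))%180).round(1))
E
python3 w.py pics/c.png
```

```text
2.15 [0.5461 0.2165 0.2312] [-180.   -0.  120.]
0.97 [276.7, 259.2, 23.3, 49.0] [0.6215 0.1486] len 0.059 bar 123.1
0.95 [247.2, 147.1, 22.9, 66.7] [0.5452 0.2191] len 0.053 bar 121.0
0.8 [86.3, 196.2, 38.5, 62.6] [0.4493 0.116 ] len 0.057 bar 117.3
```

View pics/c.png

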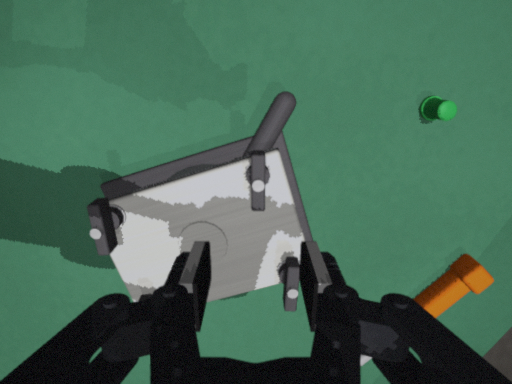

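nut_1's bar (centre about (258,183), stud pin at (258,185), spout above it) is lined up with the tool and midway between the fingers. I'll shift 1 mm, descend and grip.

Emit:
apply_moves(rows=[[0, 0, 0.015, 0.001, 0, -0.04, 0.5], [0, 0, 0, 0, 0, -0.04, 0.5], [0, 0, 0, 0, 0, -0.04, 0.5], [0, 0, 0, 0, 0, -0.029, 0.5], [0, 0, 0, 0, 0, 0, 0.5], [0, 0, 0, 0, 0, 0, 0], [0, 0, 0, 0, 0, 0, 0], [0, 0, 0, 0, 0, 0, 0], [0, 0, 0, 0, 0, 0, 0], [0, 0, 0, 0, 0, 0, 0]])

```text
t: 3.5
tool_pos: [0.5486, 0.2171, 0.085]
tool_rot: [3.137, 0.0, 2.109]
contact_force: [0.4, 1.9, 5.7]
gripper_width: 0.0109
gripper_force: 61.9
```

Emit:
apply_moves(rows=[[0, 0, -0.124, 0.0002, 0, 0, 0], [0, 0, -0.124, 0.0002, 0, 0, 0], [0, 0, -0.124, 0.0002, 0, 0, 0], [0, 0, -0.124, 0.0002, 0, 0, 0], [0, 0, -0.124, 0.0002, 0, 0, 0], [0, 0, -0.124, 0, 0, 0, 0], [0, 0, -0.124, 0, 0, 0, 0], [0, 0, -0.124, 0, 0, 0, 0], [0, 0, -0.124, 0, 0, 0, 0], [0, 0, -0.124, 0, 0, 0, 0], [0, 0, 0, 0, 0, 0, 0], [0, 0, 0, 0, 0, 0, 0]])

```text
t: 5.0
tool_pos: [0.5501, 0.217, 0.085]
tool_rot: [3.139, -0.005, 0.869]
contact_force: [2.3, 3.1, 5.7]
gripper_width: 0.0106
gripper_force: 61.9
```

```bash
python3 -c "
from h import *
o=r.get_obs();print(o['ft_torque'],o['contact_force'],o['joints'],o['tool_rot'])"
```

```text
[ 0.29182058 -0.27461851 -0.12703238] [2.25934842 3.11377756 5.72934494] [3.17906771e-01 8.30966907e-02 1.49827714e+00 4.67665326e-04
 1.55446879e+00 1.02004865e+00] [ 3.13898199 -0.00514452  0.86865488]
```

Emit:
apply_moves(rows=[[0, 0, -0.03, 0, 0, 0, 0], [0, 0, -0.03, 0, 0, 0, 0], [0, 0, 0, 0, 0, 0, 0], [0, 0, 0, 0, 0, 0, 0]])

```text
t: 5.5
tool_pos: [0.5501, 0.217, 0.085]
tool_rot: [3.139, -0.005, 0.81]
contact_force: [3.7, 1.6, 5.5]
gripper_width: 0.0109
gripper_force: 61.9
```

```bash
python3 -c "
from h import *
o=r.get_obs();print(o['ft_torque'],o['contact_force'],o['tool_rot'])"
```

```text
[ 0.26311752 -0.34897887  0.35130271] [3.68424848 1.64289172 5.52784585] [ 3.13902589 -0.00520038  0.80960323]
```

The torque has risen to 0.35 N m at yaw 46.4°, so the stop is reached. Next I release, lift and go above nut_2.

Emit:
apply_moves(rows=[[0, 0, 0, 0, 0, 0, 0.5], [0, 0, 0, 0, 0, 0, 0.5], [0, 0, 0, 0, 0, 0, 0.5], [0, 0, 0, 0, 0, 0.05, 0.5], [0, 0, 0, 0, 0, 0.05, 0.5], [0, 0, 0, 0, 0, 0.05, 0.5], [0, 0, 0.14, -0.002, -0.0186, 0, 0.5], [0, 0, 0.14, -0.002, -0.0186, 0, 0.5], [0, 0, 0.14, -0.002, -0.0186, 0, 0.5], [0, 0, 0.14, -0.002, -0.0186, 0, 0.5], [0, 0, 0.14, -0.002, -0.0186, 0, 0.5], [0, 0, 0.14, -0.002, -0.0186, 0, 0.5], [0, 0, 0.14, -0.002, -0.0186, 0, 0.5], [0, 0, 0.14, -0.002, -0.0186, 0, 0.5], [0, 0, 0.14, -0.002, -0.0186, 0, 0.5], [0, 0, 0.14, -0.002, -0.0186, 0, 0.5], [0, 0, 0, 0, 0, 0, 0.5], [0, 0, 0, 0, 0, 0, 0.5]])

```text
t: 7.75
tool_pos: [0.5284, 0.0307, 0.2321]
tool_rot: [3.142, -0.001, 2.206]
contact_force: [-0.2, 1.2, 0.1]
gripper_width: 0.0427
gripper_force: 0.0
```

```bash
python3 w.py pics/d.png
```

```text
7.75 [0.5284 0.0307 0.2321] [180.   -0.  126.4]
0.97 [238.6, 149.7, 29.0, 59.3] [0.5249 0.034 ] len 0.053 bar 132.8
0.94 [381.6, 0.0, 76.3, 31.3] [0.5447 0.2068] len 0.057 bar 45.8
0.82 [218.8, 7.3, 26.0, 70.5] [0.4482 0.1061] len 0.049 bar 125.0
0.65 [401.8, 118.8, 46.0, 59.4] [0.6213 0.1385] len 0.051 bar 121.0
```

View pics/d.png

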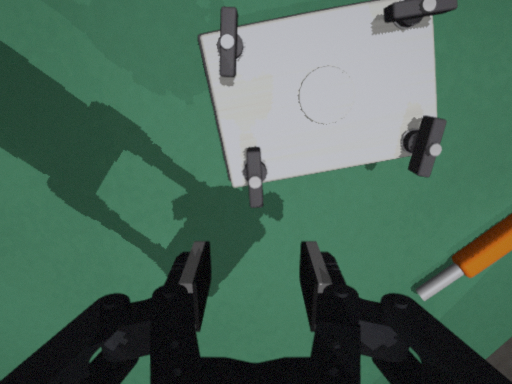

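nut_1 (420,8) now lies along the long side. nut_2 (centre (255,178)) is between the fingers, its bar tilted about 3° further. Descend and grip.

Emit:
apply_moves(rows=[[0, 0, 0.055, 0, 0, -0.04, 0.5], [0, 0, 0, 0, 0, -0.04, 0.5], [0, 0, 0, 0, 0, -0.04, 0.5], [0, 0, 0, 0, 0, -0.028, 0.5], [0, 0, 0, 0, 0, 0, 0.5], [0, 0, 0, 0, 0, 0, 0], [0, 0, 0, 0, 0, 0, 0], [0, 0, 0, 0, 0, 0, 0], [0, 0, 0, 0, 0, 0, 0], [0, 0, 0, 0, 0, 0, 0]])

```text
t: 9.1
tool_pos: [0.5289, 0.0299, 0.0866]
tool_rot: [3.14, 0.002, 2.263]
contact_force: [-3.6, -1.3, 6.2]
gripper_width: 0.0105
gripper_force: 60.6
```

Emit:
apply_moves(rows=[[0, 0, -0.116, 0, 0, 0, 0], [0, 0, -0.116, 0, 0, 0, 0], [0, 0, -0.116, 0, 0, 0, 0], [0, 0, -0.116, 0, 0, 0, 0], [0, 0, -0.116, 0, 0, 0, 0], [0, 0, -0.116, 0, 0, 0, 0], [0, 0, -0.116, 0, 0, 0, 0], [0, 0, -0.116, 0, 0, 0, 0], [0, 0, -0.116, 0, 0, 0, 0], [0, 0, -0.116, 0, 0, 0, 0], [0, 0, -0.116, 0, 0, 0, 0], [0, 0, -0.116, 0, 0, 0, 0], [0, 0, -0.03, 0, 0, 0, 0], [0, 0, -0.03, 0, 0, 0, 0], [0, 0, 0, 0, 0, 0, 0], [0, 0, 0, 0, 0, 0, 0]])

```text
t: 11.1
tool_pos: [0.5266, 0.03, 0.0866]
tool_rot: [-3.14, 0.003, 0.812]
contact_force: [-15.2, -2.4, 11.2]
gripper_width: 0.0105
gripper_force: 61.5
```

```bash
python3 -c "
from h import *
o=r.get_obs();print(o['ft_torque'],o['contact_force'],o['tool_rot'])"
```

```text
[-0.31412903  2.2942863   0.19013568] [-15.17368658  -2.38799889  11.22862868] [-3.13969161e+00  2.81483316e-03  8.11923743e-01]
```

Yaw is 46.5°, at the stop, with a slight lateral load. Release and lift, then back off and check.

Emit:
apply_moves(rows=[[0, 0, 0, 0, 0, 0, 0.5], [0, 0, 0, 0, 0, 0, 0.5], [0, 0, 0, 0, 0, 0, 0.5], [0, 0, 0, 0, 0, 0.05, 0.5], [0, 0, 0, 0, 0, 0.05, 0.5], [0, 0, 0, 0, 0, 0.05, 0.5], [0, 0, 0.1, -0.02, -0.02, 0.01, 0.5], [0, 0, 0.1, -0.02, -0.02, 0.01, 0.5], [0, 0, 0.1, -0.02, -0.02, 0.01, 0.5], [0, 0, 0.1, 0, -0.02, 0, 0.5], [0, 0, 0.1, 0, 0, 0, 0.5], [0, 0, 0.1, 0, 0, 0, 0.5], [0, 0, 0, 0, 0, 0, 0.5], [0, 0, 0, 0, 0, 0, 0.5]])

```text
t: 12.85
tool_pos: [0.4685, -0.0497, 0.2642]
tool_rot: [3.142, -0.0, 1.41]
contact_force: [0.6, 0.4, 0.9]
gripper_width: 0.0422
gripper_force: 0.0
```

```bash
python3 w.py pics/e.png
```

```text
12.85 [ 0.4685 -0.0497  0.2642] [180.   -0.   80.8]
0.87 [284.7, 45.7, 43.4, 50.7] [0.5255 0.0311] len 0.05 bar 46.3
0.71 [191.2, 0.2, 35.3, 25.8] [0.4535 0.0915] len 0.03 bar 144.8
```

View pics/e.png

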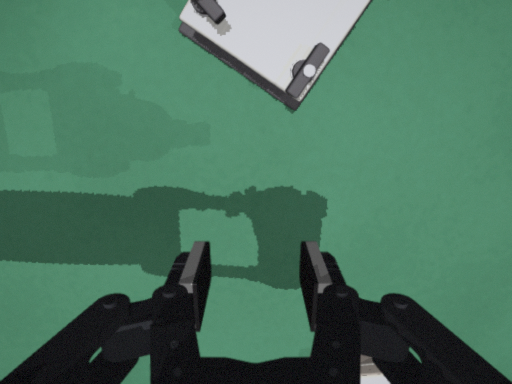

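nut_2 at (307,70) lies along the long edge (46°), and nut_3 at (208,10) is still slack. One check of all four nuts from the top camera, then I hand in if it holds.

Run:
```python
from h import *
r.read_camera("top");ok={}
N={1:(.548,.213),2:(.528,.029),3:(.448,.104),4:(.626,.137)}
for d in r.masks_of("top","nut_1"):
  w=np.array([atz("top",p[::-1],.1)[:2] for p in np.argwhere(d["mask"])]);e,v=np.linalg.eigh(np.cov(w.T));a=np.degrees(np.arctan2(v[1,1],v[0,1]))%180
  k=min(N,key=lambda k:np.linalg.norm(w.mean(0)-N[k]));print(k,round(d["p"],2),w.mean(0).round(3),a.round(1));ok.setdefault(k,a)
g=all(k not in ok or abs(ok[k]-48)<12 for k in(1,2)) and all(k not in ok or ok[k]>105 for k in(3,4))
print(g, len(ok))
if g and len(ok)==4: print(r.close_job())
```

```text
4 0.73 [0.626 0.138] 115.5
2 0.69 [0.528 0.031] 46.9
3 0.65 [0.448 0.104] 123.9
True 3
```

Run:
```python
from h import *
im=r.read_camera("top");cv2.imwrite("pics/f.png",cv2.resize(cv2.cvtColor(im[130:270,130:300],cv2.COLOR_RGB2BGR),None,fx=4,fy=4))
```

```text
(no output)
```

View pics/f.png

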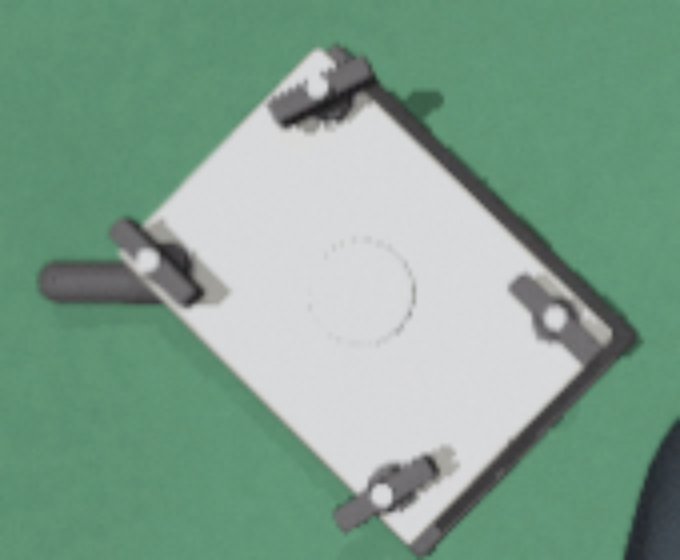

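The crop shows nut_1 (150,260, by the spout) and nut_2 (555,315) in line with the long sides. nut_3 (380,495) and nut_4 (320,90) are still slack.

```bash
python3 -c "
from workcell import r
print(r.close_job())"
```

```text
the job is handed in; nothing more can be done
None
```

I tightened nut_1 (above the spout) and then nut_2 to their stops, left nut_3 and nut_4 slack, moved the hand clear, and handed the job in at about 13 s; the hand-in returned no verdict.

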